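# Wind the kitchen timer and set it to ten minutes

## Robot

A 6-joint arm with a two-finger parallel gripper is mounted at the origin on a cart in front of the work surface, level with it; the furniture and walls round the work are solid. World frame = base frame: x ahead of the robot, y to its left, z up, the work surface at z = 0. Lengths are in m, angles in rad, forces in N, time in s.
With the tool pointing down it reaches from about 0.275 to 0.725 m from the base axis. Payload 15.9 kg.
Tool frame: the origin (TCP) lies at the very end of the fingers, on their centre line; the grasp point (between the pads) lies robot.tcp_to_grasp behind it (robot.tcp_to_grasp is the distance from the TCP to the grasp point, in m); y points along the fingers, x is the direction in which the jaws open and shut, and the axes are right-handed (so a half turn about y gives the same grasp; the last joint's range is limited). The gripper opens to 85 mm and grips with 20 to 120 N. Pads are 22 mm wide; open, the fingers measure 114 mm over their backs; the gripper's body (76 mm by 85 mm) begins 54 mm behind the grasp point. The pads swing forward as they close: fully open they stand 13 mm farther back than shut.
Start: joints at [-1.328, 0.213, -0.034, 1.323, 0, 1.571], TCP at [0.12, -0.485, 0.231] pointing down, gripper open.
Joint ranges: [-2.98, 2.98], [-0.74, 1.72], [-1.14, 1.35], [-2.1, 2.04], [-1.57, 1.44], [-3.14, 3.14]. Speed limits (rad/s): [1.89, 1.89, 2.39, 2.57, 3.14, 3.14].

## Interface

Orientations are given as a rotation vector (axis times angle).
In Python, from rig import robot gives the robot as it stands.
- The arm moves only by the shell command python3 -m handwheel 'ROWS' [OPENING] [FORCE]. ROWS is JSON, a list that holds one entry, the list of rows, each a list of 6 numbers: the shift along the tool's x, y, z in m, then the turn, a rotation vector about the tool's x, y, z in degrees. A call has 1 to 12 rows; each row shifts and turns the pose as measured when the row begins, along the tool's axes as they then stand; what a row does not reach is not made up. A row lasts 1/10 s, in which the tool goes at most 50 mm and 8.59 degrees, less where a joint would pass 70% of its speed; a pose out of reach is approached as far as the arm can. A call is refused whole if a number of a shift passes 0.05 or a number of a turn 8.59, either way. A call with a gripper value outside its range is refused whole. OPENING is the finger opening in m, from 0 to 0.0854, set as the call begins (- or left out, the last holds). The fingers move at their own pace and stop on an object; FORCE is the grip in N (left out, the last holds). Time passes only in rows, so rows that do not move let the fingers close. It gives the time, the measured TCP pose, the force and the opening at its end, in the units of the state.
- robot.observe(): the state, without advancing time (a new reading comes with each control period).
- robot.get_image(name): name is "scene" or "top" or "wrist"; returns (picture, depth): 420x560x3 uint8, red, green, blue; 420x560 float32, m along the optical axis (not along the pixel's ray), 0 where there is no reading.
- robot.calibration(name): a dict with "vfov" (degrees; the focal length in pixels is half the picture's height over the tangent of half this angle, whatever the lens; pixels are square), "cx", "cy" (the principal point, pixels), "k1" (the pictures are not rectified: a ray, as slopes to the right and down, at radius r is drawn at 1 + k1 r^2 times it, then the intrinsics apply), "xyz" and "orientation" of the camera in the world; the wrist camera has in their place "hand_eye" (4x4, takes a point from camera to tool coordinates, whose origin is the TCP and whose axes are the tool frame's). Camera axes: x right, y down, z forward; pixel columns grow to the right and rows downward; lengths in m; the calibration is good to about 2 mm. A picture is of the moment at which its call begins: read the wrist's pose just before it. calibration takes no time and is no camera call.
- robot.job_done(): hands the job in, once; it reports no verdict.
The state is a dict: "clock": time; "joints": joint angles; "joint_velocities": joint speeds; "effort": joint torques, N m; "ee_pos": TCP position; "tool_rot": TCP orientation; "ft_force": force on the tool from outside, world axes, zero at the start; "wrist_torque": the same for the moment, N m; "opening": opening from 0.0 (shut) to 1.0 (fully open).
Only numpy, scipy, OpenCV 4.12 (cv2) and the standard library are available. Lean on these libraries where they do the work, as an engineer would, in place of code of your own. Each camera call takes 0.05 s, during which the arm holds its last target.

## Task

Time ten minutes with the small wind-up timer that stands loose on the worktop: turn its bar knob clockwise right round to the end stop to wind the spring, then bring it back to the 10-minute mark and let go. The timer is light and its spring is stiff, so keep pressing down on it while you turn, or the whole case spins; it must stay where it stands, facing as it does. Press with firm but moderate force, about 1 kg and never over 30 N, and do not disturb the things round it.

Things in the scene. Friction and masses are not known exactly. Their poses are not given: they have to be found in the camera images.
- timer: the timer's case: round, brushed grey metal, 84 mm across, 34 mm high, about 0.18 kg with its knob, loose on the worktop on three firm rubber pads 31 mm from its axis that give less than 1 mm under a 15 N press, so press and trim in small steps by the force felt. Origin: centre of its underside; z up. A press of 9 to 20 N keeps it from spinning while the knob is turned
- case_top (a point): centre of the case's flat top, on the knob's axis, 34 mm above the worktop. The black knob above it is a push fit on its shaft: its skirt's top, which the fingertips can press on, is anywhere from 42 to 49 mm above the worktop and its bar's top 25 mm higher. The height is not reported and does not shift under less than 60 N: feel for it
- zero_mark (a point): the 0-minute mark, 37 mm from the axis on the rim of the case's top, at 1.178 rad about z from the case's x axis. From here the scale of 16 black marks runs clockwise seen from above, 9 degrees (0.157 rad) a minute, long marks at 0, 5, 10, 15 minutes. It moves with the case: shows if the case has spun
- dial (a joint): angle of the knob, rad: 0 = pointer at the 0 mark, grows clockwise seen from above; 1.571 = 10 minutes; hard stop at 2.356 (15 minutes). Round skirt 51 mm across, on it a straight bar grip 44 mm long, 12 mm thick, 25 mm high; the white line on the bar is its pointer; bar lies at 1.178 - value rad about z from the case's x axis. Turns at 0.13 N m, stays where left
- mug: white mug standing upright, 85 x 116 mm with its handle, 100 mm high, origin at its underside; leave alone
- tumbler: drinking glass, 80 mm across, 88 mm high, origin at its underside; leave alone
- shaker: grey-topped salt shaker, 44 mm across, 90 mm high, origin at its underside; leave alone
- spoon: teaspoon lying flat, 130 mm long, 11 mm high, origin at its underside; leave alone
Things that resemble listed ones, but are neither listed nor needed, are in the scene too. What is shaped like the timer but red is not meant.

How it is judged:
By the outcome, as a careful person would: the job done as asked, in the order asked, and still so for the second after the job is handed in, with the robot touching nothing.
It also fails if it takes over 69 s, if anything falls off the work surface, if the arm or the gripper's body presses on something with over 40 N, if the wrist force passes 120 N, or if a joint passes its speed limit or range.

## Working session

There is one attempt and no reset: what is moved stays moved. The work goes in short steps, Python scripts to look and compute and a shell command to move; the robot and the scene stay as the last step left them, time stands still between calls to the robot, and variables do not carry over. Pictures are saved under pics/ and viewed, and the job is handed in when it is done.

```bash
ls; mkdir -p pics
python3 - <<'E'
from rig import robot
import cv2
print(robot.observe()); print(robot.tcp_to_grasp)
for n in ("scene","top","wrist"):
    p,d=robot.get_image(n); cv2.imwrite(f"pics/a_{n}.png",p[:,:,::-1]); print(n,robot.calibration(n))
    import numpy as np; np.save(f"pics/d_{n}.npy",d)
E
```

```text
pics
{'clock': 0.0, 'joints': array([-1.32798179e+00,  2.13383208e-01, -3.50503438e-02,  1.32346996e+00,
       -1.14576926e-05,  1.57079181e+00]), 'joint_velocities': array([ 0.00123052,  0.00143884, -0.0005728 , -0.00177626,  0.00159955,
       -0.00084671]), 'effort': array([-3.23784341e-03, -6.86158490e+01,  4.87119520e+01,  1.76793756e-02,
       -2.29489824e-04, -1.40159713e-05]), 'ee_pos': array([ 0.12013638, -0.485019  ,  0.2308061 ]), 'tool_rot': array([-1.31363092,  1.02911014, -1.02764331]), 'ft_force': array([-0.10299447,  0.28537334, -0.25434892]), 'wrist_torque': array([-0.00721299,  0.00780534,  0.0177059 ]), 'opening': 0.9954951242859965}
0.0187
scene {'vfov': 57.501471212248454, 'cx': 278.6061190961524, 'cy': 215.261645505875, 'k1': -0.03999581974874384, 'xyz': array([ 0.78730783, -0.60619038,  0.40038477]), 'orientation': array([-1.93787133, -0.32203419,  0.17902285])}
top {'vfov': 47.27702705102962, 'cx': 284.27071802384313, 'cy': 212.1139768312399, 'k1': -0.07704641108820898, 'xyz': array([0.44352372, 0.1306971 , 0.98873976]), 'orientation': array([-2.19569888,  2.13835724, -0.10532404])}
wrist {'vfov': 68.51853708511585, 'cx': 283.8870904355883, 'cy': 207.6979953440339, 'k1': -0.07045865861214957, 'hand_eye': array([[ 9.99999730e-01,  7.04986369e-04, -2.07669170e-04,
         4.65678688e-05],
       [ 3.97890180e-04, -2.81756420e-01,  9.59485884e-01,
        -1.42067307e-01],
       [ 6.17912347e-04, -9.59485708e-01, -2.81756624e-01,
         7.22773133e-02],
       [ 0.00000000e+00,  0.00000000e+00,  0.00000000e+00,
         1.00000000e+00]])}
```

View pics/a_top.png

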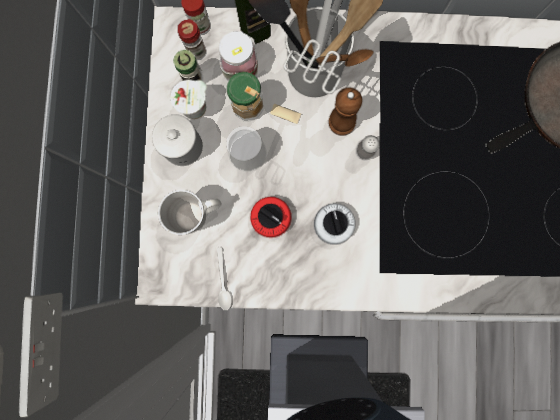

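View pics/a_scene.png

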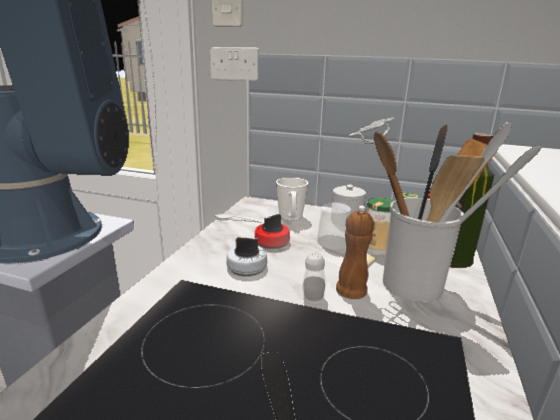

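View pics/a_wrist.png

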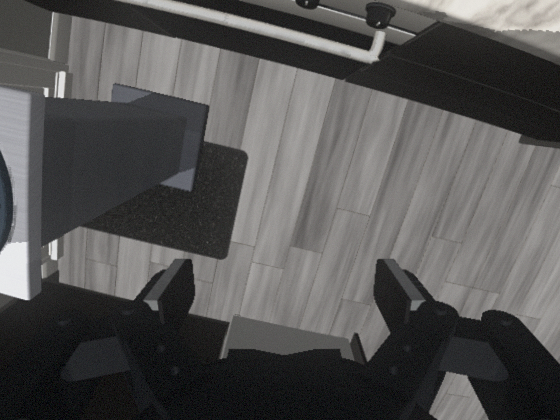

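Two look-alikes in the top view: a red one at (271,217) and a grey-rimmed one at (335,223). The task rules out red, so the grey one is the timer. I'll confirm that with a crop and measure it.

```bash
cat > h.py <<'E'
import numpy as np, cv2
from scipy.spatial.transform import Rotation as R
from rig import robot
def K(c): 
    f=210/np.tan(np.radians(c['vfov']/2)); return np.array([[f,0,c['cx']],[0,f,c['cy']],[0,0,1.]])
def pose(c,st=None):
    if 'hand_eye' in c:
        H=np.eye(4);H[:3,:3]=R.from_rotvec(st['tool_rot']).as_matrix();H[:3,3]=st['ee_pos'];H=H@c['hand_eye'];return H[:3,:3],H[:3,3]
    return R.from_rotvec(c['orientation']).as_matrix(),np.array(c['xyz'])
def cast(n,uv,z,st=None):
    c=robot.calibration(n);A,t=pose(c,st)
    s=cv2.undistortPoints(np.array(uv,float).reshape(-1,1,2),K(c),np.array([c['k1'],0,0,0.])).reshape(-1,2)
    d=np.c_[s,np.ones(len(s))]@A.T
    return t+d*((z-t[2])/d[:,2])[:,None]
def proj(n,P,st=None):
    c=robot.calibration(n);A,t=pose(c,st)
    q=(np.array(P,float).reshape(-1,3)-t)@A
    return cv2.projectPoints(q.reshape(-1,1,3),np.zeros(3),np.zeros(3),K(c),np.array([c['k1'],0,0,0.]))[0].reshape(-1,2)
E
python3 - <<'E'
from h import *
im=cv2.imread('pics/a_top.png'); s=cv2.imread('pics/a_scene.png')
a=cv2.resize(im[190:255,240:370],None,fx=6,fy=6,interpolation=cv2.INTER_CUBIC);cv2.imwrite('pics/b.png',a)
cv2.imwrite('pics/b2.png',cv2.resize(s[210:290,200:320],None,fx=6,fy=6,interpolation=cv2.INTER_CUBIC))
print(cast('top',[[335,223],[271,217],[367,147]],0.034))
st=robot.observe();print(R.from_rotvec(st['tool_rot']).as_matrix().round(3))
E
```

```text
[[ 0.52153423  0.0343557   0.034     ]
 [ 0.53020264  0.16244737  0.034     ]
 [ 0.67827861 -0.02854701  0.034     ]]
[[ 0.24  -0.     0.971]
 [-0.971  0.001  0.24 ]
 [-0.001 -1.     0.   ]]
```

View pics/b.png

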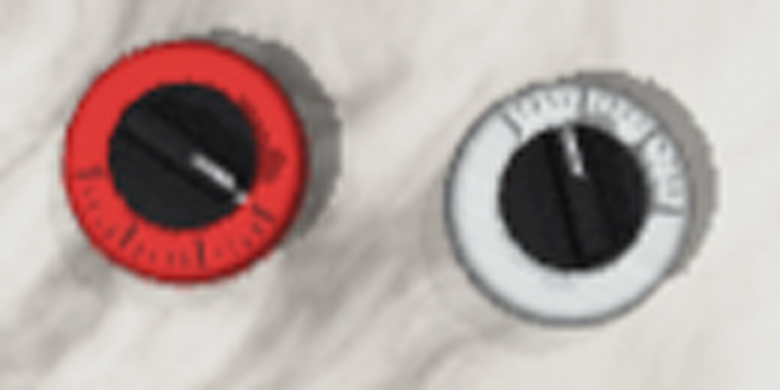

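View pics/b2.png

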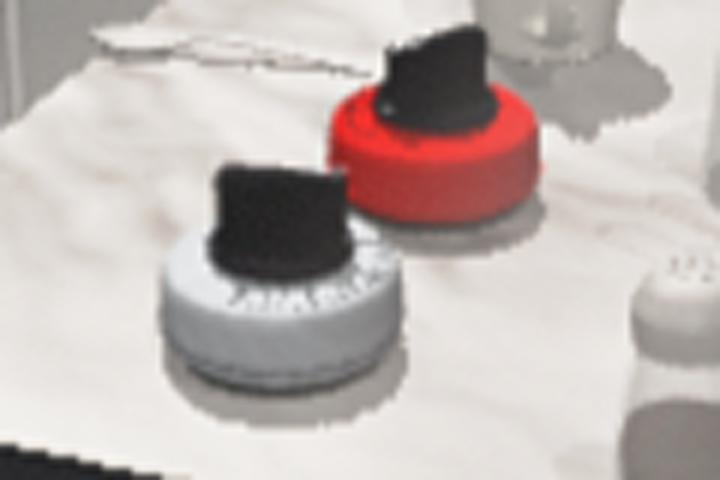

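Confirmed: the grey timer is at (335,223), near world (0.52, 0.034). Its scale runs from upper left clockwise to the right, and its pointer is around 4 min. The red one is the decoy. Moving over the timer.

```bash
python3 -m handwheel '[[[-0.029,0,0.036,0,0,0],[-0.029,0,0.036,0,0,0],[-0.029,0,0.036,0,0,0],[-0.029,0,0.036,0,0,0],[-0.029,0,0.036,0,0,0],[-0.029,0,0.036,0,0,0],[-0.029,0,0.036,0,0,0],[-0.029,0,0.036,0,0,0],[-0.029,0,0.036,0,0,0],[-0.029,0,0.036,0,0,0]]]' 0.06
python3 - <<'E'
from h import *
st=robot.observe();print(st['joints'].round(3),R.from_rotvec(st['tool_rot']).as_matrix().round(3))
print((R.from_rotvec(st['tool_rot']).inv().apply(np.array([.521,.034,.2])-st['ee_pos'])).round(3))
E
```

```text
clock: 1.15
ee_pos: [0.406, -0.1065, 0.2295]
tool_rot: [-1.309, 1.037, -1.035]
ft_force: [1.1, -1.4, -0.1]
opening: 0.699
[-2.580e-01  4.900e-02 -2.290e-01  1.294e+00  2.000e-03  2.651e+00] [[ 0.231 -0.     0.973]
 [-0.973  0.002  0.231]
 [-0.002 -1.     0.   ]]
[-0.11   0.03   0.144]
```

```bash
python3 -m handwheel '[[[-0.029,0,0.036,0,0,0],[-0.029,0,0.036,0,0,0],[-0.029,0,0.036,0,0,0],[-0.018,0,0.025,0,0,0],[0,0,0,0,-8.5,0],[0,0,0,0,-8.5,0],[0,0,0,0,-8.5,0],[0,0,0,0,-8.5,0],[0,0,0,0,-8.5,0],[0,0,0,0,-8.5,0],[0,0,0,0,-8.5,0],[0,0,0,0,-8.5,0]]]'
python3 -m handwheel '[[[0,0,0,0,-8.5,0],[0,0,0,0,-8.5,0],[0,0,0,0,-8.5,0],[0,0,0,0,-8.5,0],[0,0,0,0,-8.5,0],[0,0,0,0,-8.5,0],[0,0,0,0,-8.5,0],[0,0,0,0,-8.5,0],[0,0,0,0,-8.5,0],[0,0,0,0,-8.5,0],[0,0,0,0,-8.5,0],[0,0,0,0,0,0]]]'
python3 - <<'E'
from h import *
st=robot.observe();p,d=robot.get_image('wrist');cv2.imwrite('pics/c.png',p[:,:,::-1])
import pickle;pickle.dump(st,open('c.pkl','wb'))
print(st['joints'].round(3),R.from_rotvec(st['tool_rot']).as_matrix().round(3))
print((R.from_rotvec(st['tool_rot']).inv().apply(np.array([.521,.034,.2])-st['ee_pos'])).round(3))
E
```

```text
clock: 2.35
ee_pos: [0.5157, 0.0401, 0.2258]
tool_rot: [-1.567, 0.107, -0.098]
ft_force: [0.7, 0.8, 0.1]
opening: 0.701
clock: 3.55
ee_pos: [0.5138, 0.04, 0.2229]
tool_rot: [-1.222, -1.165, 1.178]
ft_force: [0.1, -0.4, 0.2]
opening: 0.702
[0.076 0.258 0.002 1.327 0.002 0.125] [[ 0.049 -0.012 -0.999]
 [ 0.999  0.001  0.049]
 [ 0.001 -1.     0.012]]
[-0.006  0.023 -0.008]
```

View pics/c.png

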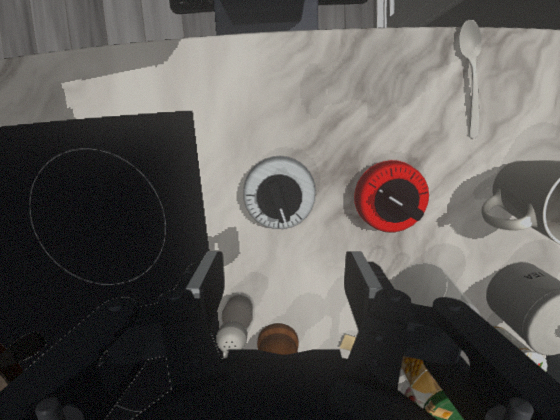

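The wrist view shows the timer centred near (280,193), with its pointer down at about (284,218). The red decoy is at (393,196).

Run:
```python
import cv2
im=cv2.imread('pics/c.png');cv2.imwrite('pics/c2.png',cv2.resize(im[148:238,235:325],None,fx=6.6,fy=6.6,interpolation=cv2.INTER_CUBIC))
t=cv2.imread('pics/a_top.png');cv2.imwrite('pics/t2.png',cv2.resize(t[195:250,308:363],None,fx=10,fy=10,interpolation=cv2.INTER_CUBIC))
```

```text
(no output)
```

View pics/c2.png

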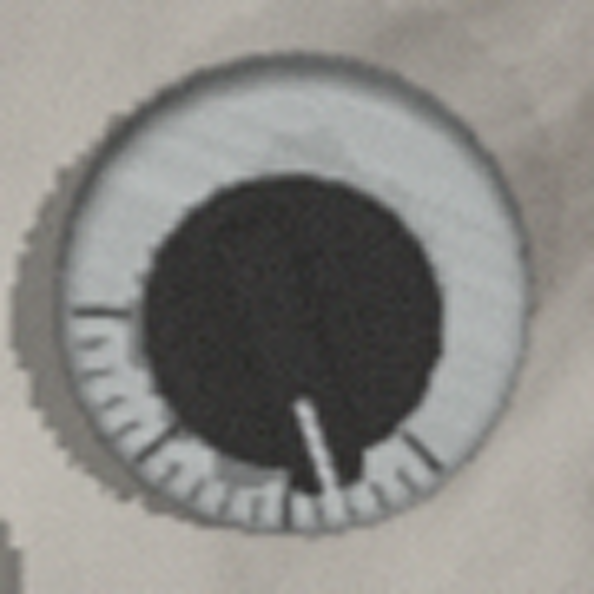

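View pics/t2.png

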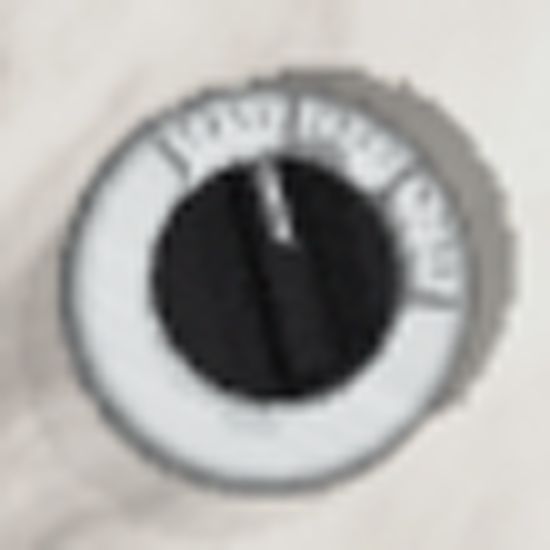

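Run:
```python
from h import *
import pickle
from scipy.optimize import least_squares
st=pickle.load(open('c.pkl','rb'))
for n,o,s,m,l,rim in (('wrist',(235,148),6.6,[(421,452),(287,508),(157,443),(100,312)],[(302,402),(328,490)],None),('top',(308,195),10,[(178,158),(297,115),(402,170),(432,298)],[(287,240),(265,165)],None)):
    M=cast(n,(np.array(m)+.5)/s+np.array(o)-.5,.034,st)[:,:2]; L=cast(n,(np.array(l)+.5)/s+np.array(o)-.5,.071,st)[:,:2]
    r=least_squares(lambda p:(p[:2]+p[3]*np.c_[np.cos(p[2]-np.arange(4)*np.pi/4),np.sin(p[2]-np.arange(4)*np.pi/4)]-M).ravel(),[.52,.034,.7,.037])
    d=L[1]-L[0]; a=np.arctan2(d[1],d[0])
    nrm=np.array([-np.sin(a),np.cos(a)])
    print(n,r.x[:2].round(4),'R',r.x[3].round(4),'zero deg',np.degrees(r.x[2]).round(1),'line deg',np.degrees(a).round(1),'line off',((L-r.x[:2])@nrm).round(4),'rms',r.fun.std().round(4))
print(st['ee_pos'])
A=R.from_rotvec(st['tool_rot']).as_matrix();print(np.degrees(np.arctan2(A[1,0],A[0,0])))
```

```text
wrist [0.5238 0.0346] R 0.0323 zero deg 40.1 line deg 13.0 line off [0.0007 0.0007] rms 0.0004
top [0.5232 0.0336] R 0.0319 zero deg 40.2 line deg 17.3 line off [0.0009 0.0009] rms 0.0009
[0.51384166 0.04000807 0.22286913]
87.21581392461391
```

```bash
python3 -m handwheel '[[[0,0,0,-0.7,-8.2,0],[0,0,0,0,-8.2,0],[-0.008,0.03,-0.008,0,0,0],[0,0.04,0,0,0,0],[0,0.04,0,0,0,0],[0,0.02,0,0,0,0],[0,0,0,0,0,0]]]' 0.03
cat > look.py <<'E'
from h import *
import sys,pickle
n=sys.argv[1]
st=robot.observe();p,d=robot.get_image('wrist');cv2.imwrite(f'pics/{n}.png',p[:,:,::-1])
pickle.dump(st,open(n+'.pkl','wb'))
A=R.from_rotvec(st['tool_rot']).as_matrix()
print(st['ee_pos'].round(4),'y axis',A[:,1].round(4),'x deg',np.degrees(np.arctan2(A[1,0],A[0,0])).round(2),'j',st['joints'].round(2),'f',st['ft_force'].round(2),'tq',st['wrist_torque'].round(3))
E
python3 look.py d
```

```text
clock: 4.3
ee_pos: [0.5245, 0.034, 0.0892]
tool_rot: [-1.105, -1.364, 1.358]
ft_force: [0.0, 0.9, 0.6]
opening: 0.352
[0.5245 0.034  0.0892] y axis [ 0.0029  0.0017 -1.    ] x deg 101.92 j [ 0.06  0.33 -0.24  0.99  0.   -0.14] f [0.03 0.94 0.62] tq [0.022 0.04  0.046]
```

View pics/d.png

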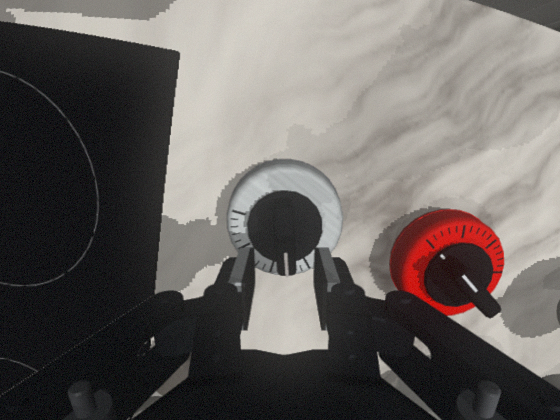

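The timer is at (285,215) between the fingers, with the pointer line at about (287,263). Zooming in to check alignment.

Run:
```python
import cv2
im=cv2.imread('pics/d.png');cv2.imwrite('pics/d2.png',cv2.resize(cv2.convertScaleAbs(im[150:290,215:355],alpha=1.6),None,fx=4.2,fy=4.2,interpolation=cv2.INTER_CUBIC))
```

```text
(no output)
```

View pics/d2.png

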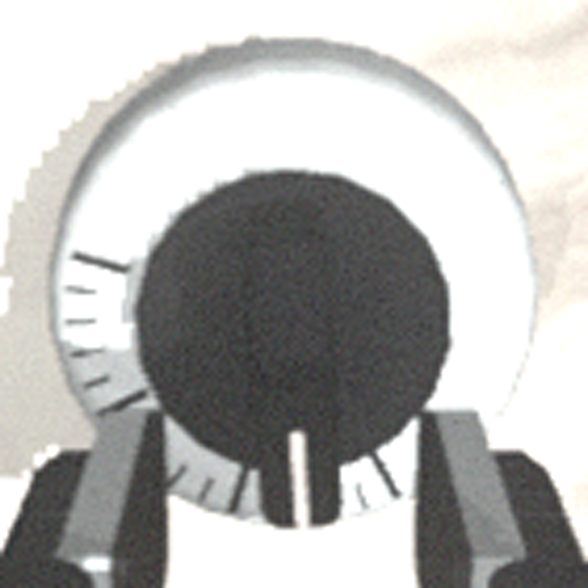

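Run:
```python
from h import *
import pickle
from scipy.optimize import least_squares
st=pickle.load(open('d.pkl','rb'));o=np.array([215,150]);s=4.2
f=lambda m,z:cast('wrist',(np.array(m)+.5)/s+o-.5,z,st)[:,:2]
M=f([(385,473),(240,490),(123,403),(100,263)],.034)
r=least_squares(lambda p:(p[:2]+p[3]*np.c_[np.cos(p[2]-np.arange(4)*np.pi/4),np.sin(p[2]-np.arange(4)*np.pi/4)]-M).ravel(),[.52,.034,.7,.033]);print(r.x[:2].round(4),r.x[3],np.degrees(r.x[2]),r.fun.round(4))
for z in(.067,.070,.074):
    L=f([(296,432),(304,526)],z);d=L[1]-L[0];a=np.arctan2(d[1],d[0]);print(z,np.degrees(a),(L-r.x[:2])@[-np.sin(a),np.cos(a)],np.linalg.norm(L-r.x[:2],axis=1))
```

```text
[0.5237 0.0344] 0.0321147198669672 40.72883684133358 [ 0.0001  0.0001 -0.0003 -0.0001  0.0002 -0.     -0.      0.    ]
0.067 16.4729278100959 [-0.00014591 -0.00014591] [0.00525403 0.01986452]
0.07 16.472927810095914 [-5.40119827e-05 -5.40119827e-05] [0.00387234 0.01821672]
0.074 16.472927810095936 [6.85189288e-05 6.85189288e-05] [0.00203306 0.01602033]
```

```bash
python3 -m handwheel '[[[0.0006,0,0.0007,0.2,-4,0],[0,0.015,0,0,0,0],[0,0.013,0,0,0,0],[0,0,0,0,0,0]]]' 0.026
python3 look.py e
```

```text
clock: 4.75
ee_pos: [0.5275, 0.0348, 0.0671]
tool_rot: [-1.073, -1.413, 1.403]
ft_force: [-1.1, -0.2, -0.5]
opening: 0.303
[0.5275 0.0348 0.0671] y axis [ 0.0072  0.0013 -1.    ] x deg 105.6 j [ 0.07  0.35 -0.27  0.94  0.   -0.21] f [-1.12 -0.21 -0.48] tq [ 0.001  0.017 -0.004]
```

View pics/e.png

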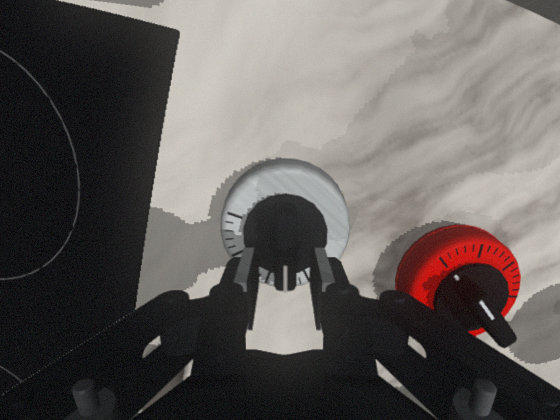

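```bash
python3 -m handwheel '[[[0.0006,0,0.004,0.45,-0.4,0],[0,0.005,0,0,0,0],[0,0,0,0,0,0]]]' 0.026
python3 -m handwheel '[[[0,0.005,0,0,0,0],[0,0,0,0,0,0]]]'
python3 look.py f
```

```text
clock: 5.1
ee_pos: [0.5246, 0.0343, 0.0645]
tool_rot: [-1.067, -1.413, 1.411]
ft_force: [0.4, 0.3, -0.3]
opening: 0.299
clock: 5.3
ee_pos: [0.5248, 0.0343, 0.0594]
tool_rot: [-1.067, -1.413, 1.411]
ft_force: [-0.4, -0.0, -0.2]
opening: 0.306
[0.5248 0.0343 0.0594] y axis [ 2.7e-03 -8.0e-04 -1.0e+00] x deg 105.95 j [ 0.07  0.36 -0.29  0.92 -0.   -0.21] f [-0.42 -0.02 -0.23] tq [0.008 0.01  0.019]
```

```bash
python3 -m handwheel '[[[0,0.005,0.001,0.15,0,0],[0,0,0,0,0,0]]]'
python3 -m handwheel '[[[0,0.003,0,0,0,0],[0,0,0,0,0,0]]]'
python3 -m handwheel '[[[0,0.0015,0,0,0,0],[0,0,0,0,0,0]]]'
python3 look.py g
```

```text
clock: 5.55
ee_pos: [0.524, 0.034, 0.0544]
tool_rot: [-1.066, -1.411, 1.412]
ft_force: [-0.1, 0.2, -0.4]
opening: 0.307
clock: 5.75
ee_pos: [0.524, 0.0341, 0.051]
tool_rot: [-1.066, -1.411, 1.412]
ft_force: [-0.1, -0.1, -0.2]
opening: 0.298
clock: 5.95
ee_pos: [0.524, 0.034, 0.0493]
tool_rot: [-1.066, -1.41, 1.412]
ft_force: [0.3, -1.2, -0.0]
opening: 0.311
[0.524  0.034  0.0493] y axis [ 2.0e-04 -1.6e-03 -1.0e+00] x deg 105.95 j [ 0.07  0.37 -0.3   0.9  -0.   -0.21] f [ 0.3  -1.24 -0.04] tq [-0.004  0.006  0.004]
```

View pics/g.png

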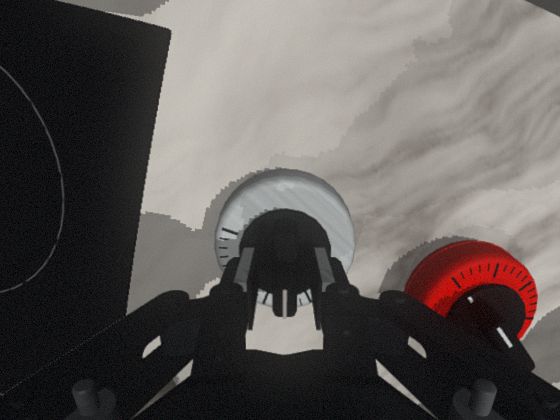

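```bash
python3 -m handwheel '[[[0,0,0,0,0,0],[0,0,0,0,0,0],[0,0,0,0,0,0]]]' 0.017 20
python3 -m handwheel '[[[0,0.001,0,0,0,0],[0,0,0,0,0,0]]]'
python3 -m handwheel '[[[0,0.001,0,0,0,0],[0,0,0,0,0,0]]]'
python3 -m handwheel '[[[0,0.001,0,0,0,0],[0,0,0,0,0,0]]]'
```

```text
clock: 6.3
ee_pos: [0.5242, 0.0341, 0.0497]
tool_rot: [-1.066, -1.411, 1.412]
ft_force: [0.4, 0.0, 0.1]
opening: 0.199
clock: 6.5
ee_pos: [0.5243, 0.0341, 0.0487]
tool_rot: [-1.066, -1.411, 1.412]
ft_force: [0.6, -0.2, 0.2]
opening: 0.197
clock: 6.7
ee_pos: [0.5242, 0.0341, 0.0476]
tool_rot: [-1.066, -1.411, 1.412]
ft_force: [-0.5, -0.5, -0.0]
opening: 0.198
clock: 6.9
ee_pos: [0.5243, 0.0341, 0.0465]
tool_rot: [-1.066, -1.411, 1.412]
ft_force: [-0.4, -0.5, 1.0]
opening: 0.201
```

```bash
python3 -m handwheel '[[[0,0.0007,0,0,0,0],[0,0,0,0,0,0]]]'
python3 -m handwheel '[[[0,0.0007,0,0,0,0],[0,0,0,0,0,0]]]'
python3 -m handwheel '[[[0,0.0007,0,0,0,0],[0,0,0,0,0,0]]]'
```

```text
clock: 7.1
ee_pos: [0.5242, 0.034, 0.0457]
tool_rot: [-1.066, -1.411, 1.412]
ft_force: [-0.2, -0.4, -1.2]
opening: 0.197
clock: 7.3
ee_pos: [0.5242, 0.0341, 0.0449]
tool_rot: [-1.066, -1.411, 1.412]
ft_force: [0.5, -0.4, 0.2]
opening: 0.197
clock: 7.5
ee_pos: [0.5243, 0.034, 0.0442]
tool_rot: [-1.066, -1.411, 1.412]
ft_force: [-0.0, -0.1, 0.3]
opening: 0.199
```

```bash
python3 -m handwheel '[[[0,0.0005,0,0,0,0],[0,0,0,0,0,0]]]'
python3 -m handwheel '[[[0,0.0005,0,0,0,0],[0,0,0,0,0,0]]]'
python3 -m handwheel '[[[0,0.0005,0,0,0,0],[0,0,0,0,0,0]]]'
```

```text
clock: 7.7
ee_pos: [0.5242, 0.034, 0.0436]
tool_rot: [-1.066, -1.411, 1.412]
ft_force: [-0.1, -0.4, 0.2]
opening: 0.2
clock: 7.9
ee_pos: [0.5243, 0.0341, 0.0431]
tool_rot: [-1.066, -1.411, 1.412]
ft_force: [0.2, -0.2, 0.0]
opening: 0.197
clock: 8.1
ee_pos: [0.5242, 0.0341, 0.0425]
tool_rot: [-1.066, -1.411, 1.412]
ft_force: [0.1, 0.2, -0.6]
opening: 0.199
```

```bash
python3 -m handwheel '[[[0,0.0005,0,0,0,0],[0,0,0,0,0,0]]]'
python3 -m handwheel '[[[0,0.0005,0,0,0,0],[0,0,0,0,0,0]]]'
python3 -m handwheel '[[[0,0.0004,0,0,0,0],[0,0,0,0,0,0]]]'
```

```text
clock: 8.3
ee_pos: [0.5244, 0.0341, 0.0421]
tool_rot: [-1.066, -1.411, 1.412]
ft_force: [0.3, -1.0, 1.7]
opening: 0.2
clock: 8.5
ee_pos: [0.5244, 0.0341, 0.0421]
tool_rot: [-1.067, -1.412, 1.412]
ft_force: [-1.5, -0.3, 2.3]
opening: 0.197
clock: 8.7
ee_pos: [0.5244, 0.0341, 0.0421]
tool_rot: [-1.067, -1.412, 1.412]
ft_force: [-2.6, -0.2, 2.3]
opening: 0.198
```

```bash
python3 -m handwheel '[[[0,0.0005,0,0,0,0],[0,0.0005,0,0,0,0],[0,0.0005,0,0,0,0]]]' 
python3 -m handwheel '[[[0,0.001,0,0,0,0],[0,0.001,0,0,0,0]]]'
```

```text
clock: 9.0
ee_pos: [0.5245, 0.0341, 0.0419]
tool_rot: [-1.068, -1.412, 1.411]
ft_force: [-6.2, 0.6, 15.4]
opening: 0.2
clock: 9.2
ee_pos: [0.5246, 0.0341, 0.0418]
tool_rot: [-1.068, -1.413, 1.411]
ft_force: [-10.5, -2.1, 27.0]
opening: 0.2
```

```bash
python3 -m handwheel '[[[0,-0.0006,0.0003,0,0,0]]]' 
python3 -m handwheel '[[[0,0,0,0,0,0]]]'
```

```text
clock: 9.3
ee_pos: [0.5243, 0.034, 0.0427]
tool_rot: [-1.069, -1.414, 1.411]
ft_force: [0.7, 0.3, -0.3]
opening: 0.199
clock: 9.4
ee_pos: [0.5245, 0.034, 0.0428]
tool_rot: [-1.069, -1.414, 1.411]
ft_force: [-0.2, 0.0, 0.6]
opening: 0.203
```

```bash
python3 -m handwheel '[[[0,0,0,0,0,0],[0,0,0,0,0,0],[0,0,0,0,0,0],[0,0,0,0,0,0]]]' 0.0 30
python3 look.py i
```

```text
clock: 9.8
ee_pos: [0.5244, 0.034, 0.0427]
tool_rot: [-1.069, -1.414, 1.411]
ft_force: [-1.9, -1.2, 4.5]
opening: 0.131
[0.5244 0.034  0.0427] y axis [ 0.0044 -0.0013 -1.    ] x deg 105.96 j [ 0.07  0.37 -0.31  0.88 -0.   -0.21] f [-1.9  -1.19  4.55] tq [0.008 0.423 0.063]
```

View pics/i.png

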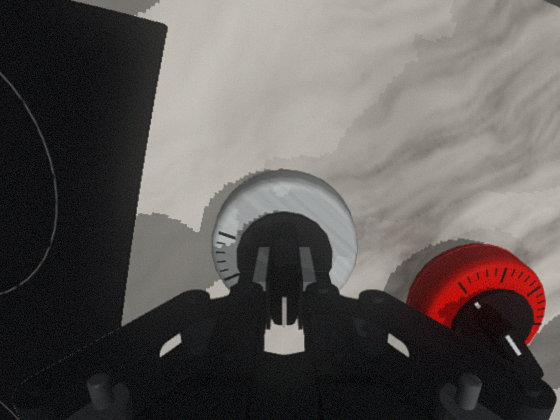

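```bash
python3 -m handwheel '[[[0,0.0004,0,0.1,0,0],[0,0.0004,0,0.1,0,0]]]'
python3 -m handwheel '[[[0,0.0004,0,0,0,0],[0,0.0004,0,0,0,0]]]'
```

```text
clock: 10.05
ee_pos: [0.5245, 0.034, 0.0427]
tool_rot: [-1.067, -1.411, 1.413]
ft_force: [-5.7, -0.2, 14.6]
opening: 0.13
clock: 10.25
ee_pos: [0.5245, 0.034, 0.0427]
tool_rot: [-1.067, -1.411, 1.413]
ft_force: [-5.5, -0.7, 12.7]
opening: 0.132
```

```bash
python3 -m handwheel '[[[0,0.0004,0.0002,0,2,0],[0,0.0004,0.0002,0,3,0]]]'
python3 -m handwheel '[[[0,0.0004,0.0002,0,3,0],[0,0.0004,0.0002,0,3,0]]]'
python3 look.py j
```

```text
clock: 10.45
ee_pos: [0.5245, 0.0339, 0.0427]
tool_rot: [-1.117, -1.349, 1.349]
ft_force: [-3.0, -0.3, 10.0]
opening: 0.133
clock: 10.65
ee_pos: [0.5245, 0.0338, 0.0427]
tool_rot: [-1.174, -1.27, 1.269]
ft_force: [-4.1, -1.8, 12.4]
opening: 0.133
[0.5245 0.0338 0.0427] y axis [ 0.0038 -0.0024 -1.    ] x deg 94.65 j [ 0.07  0.37 -0.31  0.88 -0.   -0.02] f [-4.12 -1.78 12.39] tq [-0.212  0.778  0.121]
```

```bash
python3 -m handwheel '[[[0.0001,0.0004,0.0002,0,4,0],[0.0001,0.0004,0.0002,0,4,0],[0.0001,0.0004,0.0002,0,4,0]]]'
python3 look.py k
```

```text
clock: 11.0
ee_pos: [0.5245, 0.0336, 0.0427]
tool_rot: [-1.278, -1.109, 1.106]
ft_force: [-3.5, -1.3, 12.1]
opening: 0.13
[0.5245 0.0336 0.0427] y axis [ 0.0053 -0.0035 -1.    ] x deg 82.05 j [ 0.07  0.37 -0.31  0.88 -0.    0.2 ] f [-3.54 -1.26 12.09] tq [-0.383  0.855  0.125]
```

View pics/k.png

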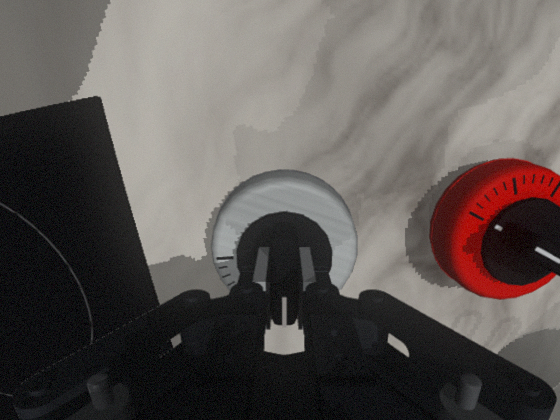

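The 15 mark has moved from (229,236) to (225,258) in the image, which should only be the camera turning. I'll check its bearing in world coordinates.

Run:
```python
from h import *
import pickle
for n,uv in (('i',(229,236)),('k',(225,258))):
    st=pickle.load(open(n+'.pkl','rb'));p=cast('wrist',[uv],.034,st)[0,:2]-[.5237,.0344]
    print(n,np.degrees(np.arctan2(p[1],p[0])).round(1),np.hypot(*p).round(4))
```

```text
i -93.8 0.031
k -93.4 0.0321
```

```bash
python3 -m handwheel '[[[0.0001,0.0004,0.0002,0.1,5,-0.08],[0.0001,0.0004,0.0002,0.1,5,-0.08],[0.0001,0.0004,0.0002,0.1,5,-0.08],[0.0001,0.0004,0.0002,0.1,5,-0.08]]]'
python3 -c "
import sys;sys.argv=['','l'];exec(open('look.py').read())"
```

```text
clock: 11.45
ee_pos: [0.5244, 0.0331, 0.0427]
tool_rot: [-1.406, -0.832, 0.827]
ft_force: [-4.8, -2.5, 12.8]
opening: 0.132
[0.5244 0.0331 0.0427] y axis [ 0.0021  0.0018 -1.    ] x deg 61.06 j [ 0.06  0.38 -0.31  0.88  0.    0.57] f [-4.84 -2.51 12.8 ] tq [-0.669  0.948  0.123]
```

```bash
python3 -m handwheel '[[[-0.0002,0.0004,0.0002,0.05,5,0],[-0.0002,0.0004,0.0002,0.05,5,0],[-0.0002,0.0004,0.0002,0.05,5,0],[-0.0002,0.0004,0.0002,0.05,5,0]]]'
python3 look.py m
```

```text
clock: 11.9
ee_pos: [0.5241, 0.0328, 0.0427]
tool_rot: [-1.498, -0.548, 0.544]
ft_force: [-3.3, -0.3, 12.1]
opening: 0.134
[0.5241 0.0328 0.0427] y axis [ 0.0015  0.0037 -1.    ] x deg 40.01 j [ 0.06  0.38 -0.31  0.88  0.    0.93] f [-3.33 -0.35 12.09] tq [-0.384  0.799  0.149]
```

View pics/m.png

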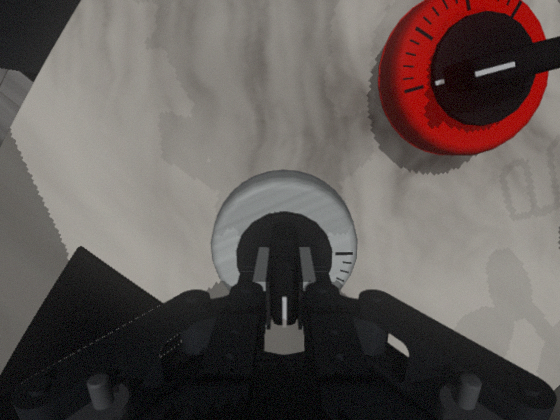

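```bash
python3 -m handwheel '[[[-0.0002,0.0004,0,0,5,0.05],[-0.0002,0.0004,0,0,5,0.05],[-0.0002,0.0004,0,0,5,0.05],[-0.0002,0.0004,0,0,5,0.05]]]'
python3 look.py n
python3 - <<'E'
from h import *
import pickle
for n,uv in (('m',(344,254)),):
    st=pickle.load(open(n+'.pkl','rb'));p=cast('wrist',[uv],.034,st)[0,:2]-[.5237,.0344]
    print(n,np.degrees(np.arctan2(p[1],p[0])).round(1),np.hypot(*p).round(4))
E
```

```text
clock: 12.35
ee_pos: [0.5238, 0.0326, 0.0427]
tool_rot: [-1.553, -0.26, 0.26]
ft_force: [-4.6, 0.4, 12.3]
opening: 0.136
[0.5238 0.0326 0.0427] y axis [-2.0e-04  2.3e-03 -1.0e+00] x deg 18.98 j [ 0.06  0.38 -0.31  0.89  0.    1.3 ] f [-4.64  0.43 12.25] tq [-0.077  0.975  0.144]
m 39.9 0.0323
```

```bash
python3 -m handwheel '[[[-0.0003,0.0004,0,0,4,0.05],[-0.0003,0.0004,0,0,4,0.05],[-0.0003,0.0004,0,0,4,0.05],[-0.0003,0.0004,0,0,3,0.05]]]'
python3 look.py o
python3 -m handwheel '[[[-0.0002,0.0004,0,0,2,0],[-0.0002,0.0004,0,0,2,0]]]'
python3 look.py p
```

```text
clock: 12.8
ee_pos: [0.5234, 0.0326, 0.0427]
tool_rot: [-1.569, -0.041, 0.043]
ft_force: [-3.5, 0.1, 11.3]
opening: 0.134
[0.5234 0.0326 0.0427] y axis [-0.0017  0.0018 -1.    ] x deg 3.08 j [ 0.06  0.38 -0.31  0.89  0.    1.58] f [-3.51  0.13 11.27] tq [-0.159  0.692  0.203]
clock: 13.05
ee_pos: [0.5233, 0.0326, 0.0427]
tool_rot: [-1.569, 0.018, -0.016]
ft_force: [-4.4, -0.7, 13.2]
opening: 0.137
[0.5233 0.0326 0.0427] y axis [-8.0e-04  1.7e-03 -1.0e+00] x deg -1.23 j [ 0.06  0.38 -0.31  0.89  0.    1.65] f [-4.39 -0.66 13.19] tq [-0.173  0.901  0.134]
```

```bash
python3 -m handwheel '[[[-0.0002,0.0005,0,0,1.2,0],[-0.0002,0.0005,0,0,1,0]]]'
python3 look.py q
python3 -m handwheel '[[[-0.0002,0.0005,0,0,1,0]]]'
python3 look.py r
```

```text
clock: 13.3
ee_pos: [0.5233, 0.0326, 0.0427]
tool_rot: [-1.569, 0.05, -0.05]
ft_force: [-4.5, -0.1, 14.6]
opening: 0.136
[0.5233 0.0326 0.0427] y axis [ 4.0e-04  1.6e-03 -1.0e+00] x deg -3.63 j [ 0.06  0.37 -0.31  0.88  0.    1.7 ] f [-4.46 -0.05 14.56] tq [-0.181  1.103  0.137]
clock: 13.45
ee_pos: [0.5233, 0.0326, 0.0427]
tool_rot: [-1.568, 0.064, -0.065]
ft_force: [-2.7, 0.7, 11.8]
opening: 0.133
[0.5233 0.0326 0.0427] y axis [ 0.001   0.0015 -1.    ] x deg -4.7 j [ 0.06  0.37 -0.31  0.88  0.    1.71] f [-2.67  0.68 11.77] tq [-0.165  0.557  0.213]
```

View pics/r.png

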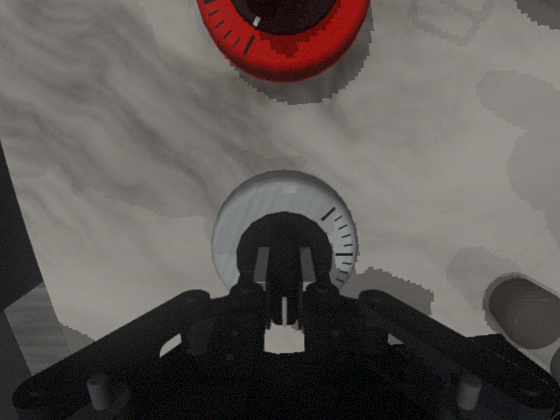

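The zero mark is at (328,214), the 5-minute mark at (343,254), and the bar points straight down the view, close to the 15-minute stop. Next I feel for the stop.

```bash
python3 -m handwheel '[[[-0.0002,0.0005,0,0,0.8,0],[-0.0002,0.0005,0,0,0.8,0]]]'
python3 look.py s
python3 -m handwheel '[[[-0.0002,0.0005,0,0,0.8,0],[-0.0002,0.0005,0,0,0.8,0]]]'
python3 look.py t
```

```text
clock: 13.7
ee_pos: [0.5237, 0.0326, 0.0427]
tool_rot: [-1.568, 0.086, -0.09]
ft_force: [-2.4, -0.3, 12.6]
opening: 0.132
[0.5237 0.0326 0.0427] y axis [ 0.0028  0.0013 -1.    ] x deg -6.42 j [ 0.06  0.37 -0.31  0.88  0.    1.74] f [-2.41 -0.29 12.58] tq [-0.204  0.695  0.265]
clock: 13.95
ee_pos: [0.5241, 0.0327, 0.0427]
tool_rot: [-1.566, 0.107, -0.115]
ft_force: [-2.5, -0.4, 13.4]
opening: 0.129
[0.5241 0.0327 0.0427] y axis [ 0.0047  0.0012 -1.    ] x deg -8.1 j [ 0.06  0.37 -0.31  0.88  0.    1.77] f [-2.53 -0.38 13.35] tq [-0.286  0.717  0.244]
```

Run:
```python
from h import *
import pickle
c=[]
for n in 'rt':
    im=cv2.imread(f'pics/{n}.png');c.append(cv2.resize(cv2.convertScaleAbs(im[165:335,205:365],alpha=1.8),None,fx=2.5*1,fy=2.5,interpolation=cv2.INTER_CUBIC))
    cv2.imwrite('pics/rt.png',np.hstack(c))
```

```text
(no output)
```

View pics/rt.png

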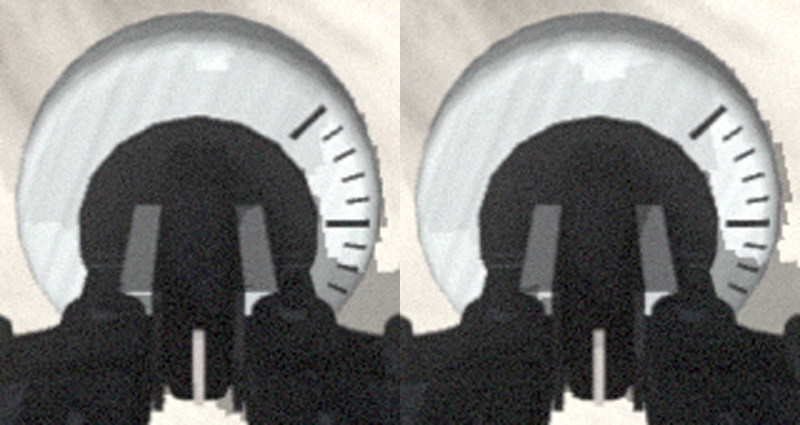

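Run:
```python
from h import *
import pickle
from scipy.optimize import least_squares
for n,o in (('r',0),('t',0)):
    st=pickle.load(open(n+'.pkl','rb'))
    M=cast('wrist',np.array([(309,122),(348,223)])/2.5+[205,165],.034,st)[:,:2]
    r=least_squares(lambda p:(p[:2]+.0321*np.c_[np.cos(p[2]-np.arange(2)*np.pi/4),np.sin(p[2]-np.arange(2)*np.pi/4)]-M).ravel(),[.52,.034,.7]);print(n,r.x[:2].round(4),np.degrees(r.x[2]).round(2),r.cost)
```

```text
r [0.5244 0.0342] 40.23 4.822039102937552e-10
t [0.5253 0.0342] 36.83 7.331047122382557e-11
```

The stop was reached around the r frame. My last few probes then spun the whole case 3.4° and slid it 0.9 mm. With the press eased, the knob at its stop turns the case with it, so I'll use that to put the case back.

```bash
python3 -m handwheel '[[[0,-0.0002,0,0,0,0]]]'
python3 -m handwheel '[[[-0.0003,-0.0001,0,0,-0.8,0.1],[-0.0003,-0.0001,0,0,-0.8,0.1]]]'
python3 look.py u
```

```text
clock: 14.1
ee_pos: [0.524, 0.0326, 0.0429]
tool_rot: [-1.567, 0.108, -0.115]
ft_force: [-0.3, -0.1, -1.6]
opening: 0.135
clock: 14.3
ee_pos: [0.5234, 0.0327, 0.0428]
tool_rot: [-1.567, 0.088, -0.089]
ft_force: [-0.5, 0.3, 1.1]
opening: 0.133
[0.5234 0.0327 0.0428] y axis [ 8.0e-04  1.6e-03 -1.0e+00] x deg -6.46 j [ 0.06  0.37 -0.31  0.88  0.    1.75] f [-0.47  0.3   1.1 ] tq [-0.095 -0.033 -0.053]
```

```bash
python3 -m handwheel '[[[0,-0.0001,0,0,-0.9,0],[0,-0.0001,0,0,-0.9,0]]]'
python3 look.py v
python3 - <<'E'
import cv2,numpy as np
c=[]
for n in 'rv':
    im=cv2.imread(f'pics/{n}.png');c.append(cv2.resize(cv2.convertScaleAbs(im[165:335,205:365],alpha=1.8),None,fx=2.5*1,fy=2.5,interpolation=cv2.INTER_CUBIC))
cv2.imwrite('pics/rv.png',np.hstack(c))
E
```

```text
clock: 14.55
ee_pos: [0.523, 0.0327, 0.0428]
tool_rot: [-1.568, 0.062, -0.061]
ft_force: [-2.0, 0.2, 1.9]
opening: 0.133
[0.523  0.0327 0.0428] y axis [-3.0e-04  1.6e-03 -1.0e+00] x deg -4.47 j [ 0.06  0.37 -0.31  0.88  0.    1.71] f [-2.05  0.18  1.95] tq [-0.169  0.487 -0.025]
```

View pics/rv.png

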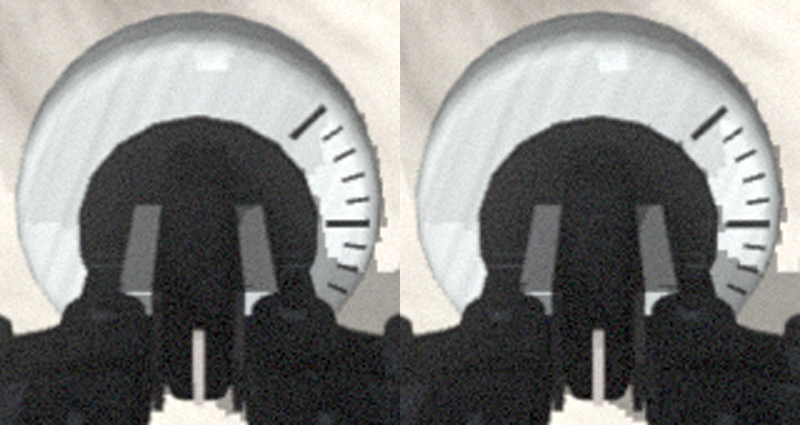

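The case is back: the marks match frame r, and the tool angle is within 0.3° and position within 0.3 mm. Now I press again and turn back 45°.

```bash
python3 -m handwheel '[[[-0.0002,0.0004,0,0,0,0],[-0.0002,0.0004,0,0,0,0]]]'
python3 -m handwheel '[[[-0.0002,0.0004,0,0,-3,0],[-0.0002,0.0004,0,0,-4,0],[-0.0002,0.0004,0,0,-4,0]]]'
python3 look.py w
```

```text
clock: 14.8
ee_pos: [0.523, 0.0328, 0.0427]
tool_rot: [-1.568, 0.06, -0.061]
ft_force: [-3.8, 0.4, 10.5]
opening: 0.134
clock: 15.1
ee_pos: [0.5232, 0.0327, 0.0427]
tool_rot: [-1.567, -0.097, 0.092]
ft_force: [-1.8, 0.3, 8.0]
opening: 0.134
[0.5232 0.0327 0.0427] y axis [ 0.0029  0.0015 -1.    ] x deg 6.89 j [ 0.06  0.37 -0.31  0.88  0.    1.51] f [-1.79  0.33  8.03] tq [-0.146  0.568 -0.153]
```

View pics/w.png

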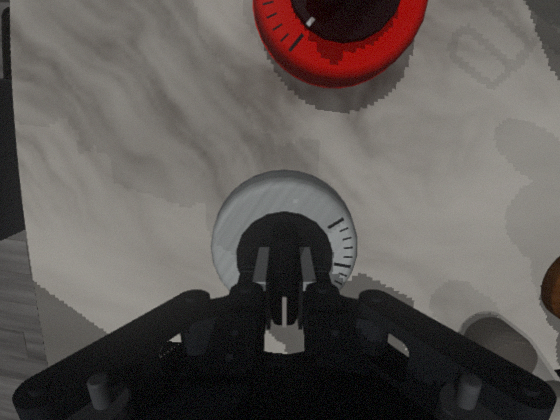

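```bash
cat > mk.py <<'E'
from h import *
import pickle,sys
from scipy.optimize import least_squares
st=pickle.load(open(sys.argv[1]+'.pkl','rb'))
im=cv2.imread(f'pics/{sys.argv[1]}.png');cv2.imwrite(f'pics/{sys.argv[1]}_2.png',cv2.resize(cv2.convertScaleAbs(im[165:335,205:365],alpha=1.8),None,fx=3.5,fy=3.5,interpolation=cv2.INTER_CUBIC))
m=eval(sys.argv[2]) if len(sys.argv)>2 else []
if m:
    M=cast('wrist',np.array(m),.034,st)[:,:2]
    r=least_squares(lambda p:(p[:2]+.0321*np.c_[np.cos(p[2]-np.arange(len(M))*np.pi/4),np.sin(p[2]-np.arange(len(M))*np.pi/4)]-M).ravel(),[.52,.034,.7]);print(r.x[:2].round(4),np.degrees(r.x[2]).round(2))
E
python3 mk.py w '[(336.3,223.2),(342,265)]'
```

```text
[0.5239 0.0346] 39.63
```

View pics/w_2.png

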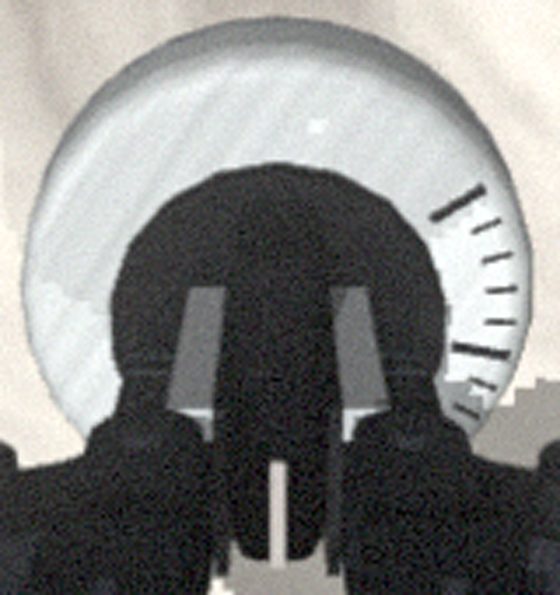

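```bash
python3 -m handwheel '[[[-0.0002,0.0005,0,0,-4,0.05],[-0.0002,0.0005,0,0,-5,0.05],[-0.0002,0.0005,0,0,-5,0.05]]]'
python3 -m handwheel '[[[-0.0001,0.0005,0.0001,0,-5,0],[-0.0001,0.0005,0.0001,0,-5,0],[-0.0001,0.0005,0.0001,0,-4,0]]]'
python3 look.py x; python3 mk.py x
```

```text
clock: 15.45
ee_pos: [0.5235, 0.0328, 0.0427]
tool_rot: [-1.55, -0.298, 0.294]
ft_force: [-2.8, 1.2, 10.5]
opening: 0.13
clock: 15.75
ee_pos: [0.5238, 0.0329, 0.0427]
tool_rot: [-1.514, -0.499, 0.491]
ft_force: [-4.2, 0.1, 9.8]
opening: 0.131
[0.5238 0.0329 0.0427] y axis [ 0.005   0.0013 -1.    ] x deg 36.25 j [ 0.06  0.37 -0.32  0.88  0.    1.  ] f [-4.21  0.12  9.77] tq [-0.104  0.845 -0.116]
```

View pics/x_2.png

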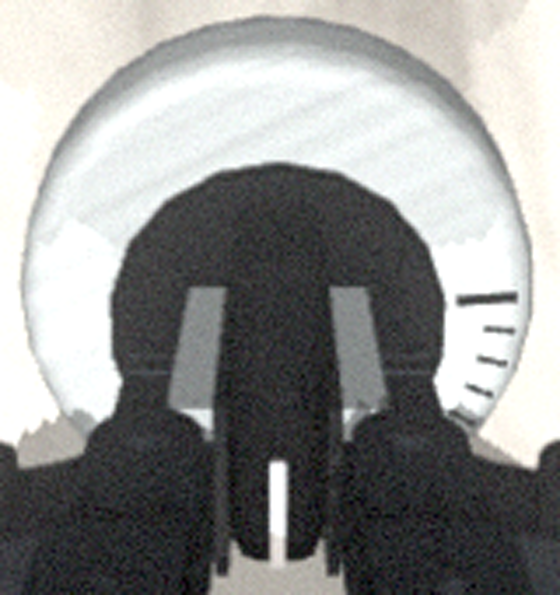

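```bash
python3 -m handwheel '[[[-0.0001,0.0005,0.0001,0.1,-2.3,0.1],[-0.0001,0.0005,0.0001,0.1,-2.1,0.1]]]'
python3 look.py y; python3 mk.py y
python3 - <<'E'
from h import *
import pickle
st=pickle.load(open('x.pkl','rb'))
p=cast('wrist',[(344.4,250.1)],.034,st)[0,:2]
for c in ([.5237,.0344],[.5243,.0342]): d=p-c;print(np.degrees(np.arctan2(d[1],d[0])))
E
```

```text
clock: 16.0
ee_pos: [0.5239, 0.033, 0.0427]
tool_rot: [-1.496, -0.562, 0.559]
ft_force: [-3.5, 0.1, 12.3]
opening: 0.139
[0.5239 0.033  0.0427] y axis [ 0.0014  0.0019 -1.    ] x deg 41.07 j [ 0.06  0.38 -0.31  0.88  0.    0.92] f [-3.53  0.09 12.34] tq [-0.182  0.773 -0.148]
39.98285820820332
40.94879845351184
```

View pics/y_2.png

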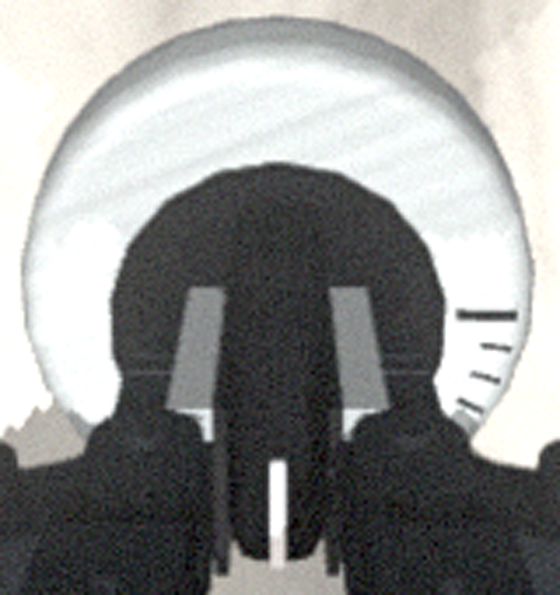

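The zero mark is now square to the bar, so the dial reads about 90° (10 min). Releasing gently.

```bash
python3 -m handwheel '[[[0,0.0001,0,0,0,0],[0,0.0001,0,0,0,0]]]'
python3 -m handwheel '[[[0,0,0,0,0,0],[0,0,0,0,0,0],[0,0,0,0,0,0]]]' 0.022
python3 look.py z; python3 mk.py z
```

```text
clock: 16.25
ee_pos: [0.524, 0.0329, 0.0428]
tool_rot: [-1.495, -0.564, 0.561]
ft_force: [-1.5, -0.4, 3.6]
opening: 0.135
clock: 16.55
ee_pos: [0.5242, 0.033, 0.0426]
tool_rot: [-1.495, -0.565, 0.561]
ft_force: [-0.4, -0.3, 0.1]
opening: 0.252
[0.5242 0.033  0.0426] y axis [ 0.0019  0.0019 -1.    ] x deg 41.22 j [ 0.06  0.38 -0.31  0.88  0.    0.91] f [-0.35 -0.29  0.11] tq [-0.032  0.008 -0.031]
```

View pics/z_2.png

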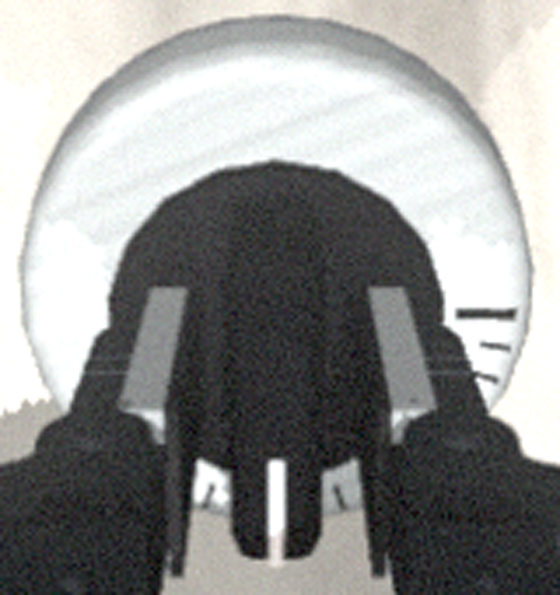

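Now lift straight up in steps and inspect.

```bash
python3 -m handwheel '[[[0,-0.01,0,0,0,0],[0,-0.02,0,0,0,0],[0,-0.04,0,0,0,0],[0,-0.04,0,0,0,0],[0,-0.04,0,0,0,0],[0,0,0,0,0,0],[0,0,0,0,0,0]]]' 0.026
python3 look.py A
python3 - <<'E'
import cv2
from rig import robot
im=cv2.imread('pics/A.png');cv2.imwrite('pics/A2.png',cv2.resize(cv2.convertScaleAbs(im[130:270,215:355],alpha=1.5),None,fx=4.2,fy=4.2,interpolation=cv2.INTER_CUBIC))
p,_=robot.get_image('top');cv2.imwrite('pics/B.png',p[:,:,::-1])
E
```

```text
clock: 17.3
ee_pos: [0.5228, 0.0326, 0.202]
tool_rot: [-1.495, -0.565, 0.56]
ft_force: [0.5, 0.3, -0.6]
opening: 0.307
[0.5228 0.0326 0.202 ] y axis [ 0.0021  0.002  -1.    ] x deg 41.21 j [ 0.06  0.27 -0.04  1.26  0.    0.91] f [ 0.48  0.32 -0.61] tq [0.034 0.059 0.03 ]
```

View pics/A2.png

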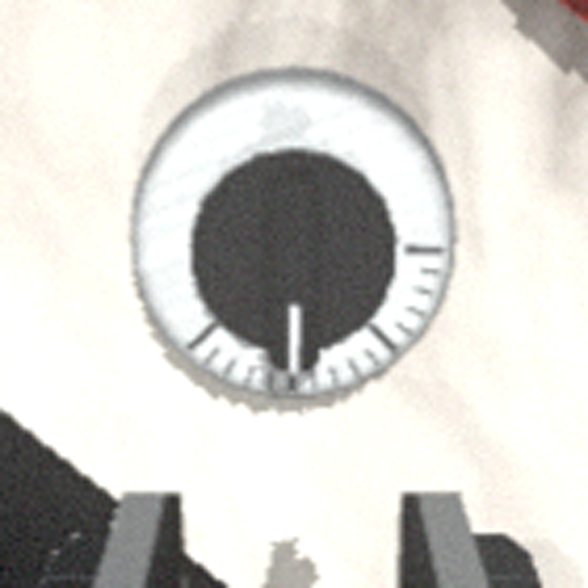

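View pics/B.png

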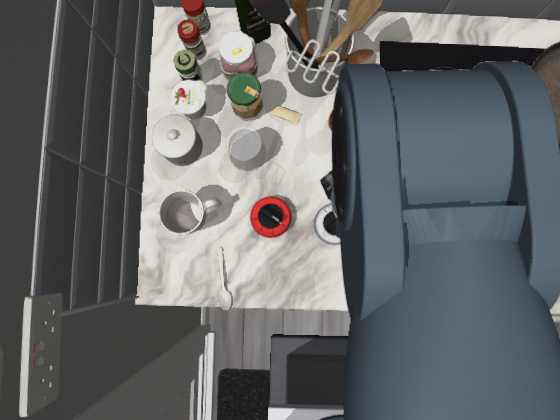

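Run:
```python
from h import *
import pickle
from scipy.optimize import least_squares
st=pickle.load(open('A.pkl','rb'));o=np.array([215,130]);s=4.2
f=lambda m,z:cast('wrist',(np.array(m)+.5)/s+o-.5,z,st)[:,:2]
M=f([(424,250),(384,337),(205,336)],.034);k=np.array([0,1,3])
r=least_squares(lambda p:(p[:2]+p[3]*np.c_[np.cos(p[2]-k*np.pi/4),np.sin(p[2]-k*np.pi/4)]-M).ravel(),[.52,.034,.7,.033]);print(r.x[:2].round(4),r.x[3],np.degrees(r.x[2]),r.fun.round(4))
im=cv2.imread('pics/A.png');g=im[195:225,275:295].min(2);print(g[5:28,3:17])
L=f([(294,306),(294.5,370)],.067);d=L[1]-L[0];a=np.degrees(np.arctan2(d[1],d[0]));print('bar',a,'dial',np.degrees(r.x[2])-a)
e=L[1]-r.x[:2];print('dial from centre-tip',np.degrees(r.x[2]-np.arctan2(e[1],e[0])))
```

```text
[0.5241 0.0345] 0.03162988286580134 40.859672324535744 [ 0.  0. -0. -0.  0.  0.]
[[ 47  46  46  46  47  49  53  47  45  52  46  48  52  48]
 [ 39  41  46  41  47  52  53  53  48  48  48  43  45  46]
 [ 49  46  44  45  47  62  93  92  65  51  47  47  41  46]
 [ 43  46  47  54  47  79 149 152  98  57  49  49  41  46]
 [ 42  42  50  51  51  78 155 165 107  51  44  40  46  47]
 [ 42  45  44  54  47  80 154 163 108  51  47  44  41  46]
 [ 47  43  49  44  46  74 155 165 107  55  48  43  48  50]
 [ 47  45  48  49  49  79 154 168 106  52  45  39  42  45]
 [ 46  47  46  47  48  74 159 164 107  54  46  46  45  48]
 [ 44  48  47  45  52  81 156 165 106  52  45  50  44  43]
 [ 46  48  49  48  46  74 157 164 106  53  45  48  47  45]
 [ 41  39  41  44  50  76 157 163 106  53  40  44  45  49]
 [ 47  45  47  48  49  80 156 152  95  51  45  49  39  58]
 [ 81  52  49  47  47  80 157 147  81  49  45  42  59 127]
 [ 92  58  47  48  51  79 154 147  82  47  45  46  59 141]
 [ 94  61  40  49  46  77 153 149  87  51  43  43  68 144]
 [110  77  52  47  49  77 159 145  85  49  45  55 107 159]
 [117  98  73  55  47  78 151 145  87  42  45  81 144 166]
 [117  95  98  96  89 101 134 135  97  84  85  95 146 166]
 [107  85 101 114 113  95  92 105 109 111 105 105 146 169]
 [105  79 103 116 113  94  61  90 113 120 137 125 145 168]
 [101  86 108 113 115  92  65  92 114 142 161 125 134 152]
 [106  84 105 104 102  89  68  90 128 143 148 127 128 136]]
bar -48.28649246972951 dial 89.14616479426525
dial from centre-tip 90.5283093923466
```

The pointer is on the 10-minute mark, at (293,382) in the crop. The case's place and facing match the start, and the neighbours in view haven't moved.

```bash
python3 -c "
from rig import robot
print(robot.job_done())"
```

```text
the job is handed in; nothing more can be done
None
```

The grey timer is set to 10 minutes and handed in. I gripped the bar and pressed with about 8–15 N while turning. I wound it clockwise to the 15-minute stop, turned it back 45° and let go, finishing at about 17 s.

**Last checks (wrist camera, after lifting clear):**
- **Dial:** it reads about 89–90.5° against a target of 90°, and the pointer is on the long 10-minute mark.
- **Case:** it is within about 0.5 mm and 0.5° of where it started, which is about as fine as I could measure.
- **Things around it:** the mug, glass, spoon and red timer look unmoved in the top view. The arm hid the salt shaker in that last picture, so I did not check it.

**What went wrong along the way:**
- **Case spun at the stop:** feeling for the stop turned the whole case 3.4° and slid it 0.9 mm. I eased the press, turned it back with the knob still at the stop, and confirmed by picture that the marks lined up again before going to 10 minutes.
- **Press outside the advised range:** it peaked at 27 N while I was first feeling for the skirt (limit 30 N). It also dropped to about 8 N, just under the 9 N minimum, early in the turn back. The marks showed no spin there.

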